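Check sprung tweezers against a gap gauge

TASK

Check the sprung tweezers clamped in the bench stand: with the tweezers still open, slide the gauge by its upright grip until its pair of black lines is centred beneath the tweezer tips. Then squeeze the tweezers by their two finger posts until each tip stands over its line (a 14 mm gap between the tips) without pinching the tips nearly shut, and hold that gap steady for three seconds; the program finishes while still squeezing and holding it there. Leave the loose forceps, the vial and the beaker standing around it undisturbed.

Things in the scene. Friction and masses are not known exactly. Their poses are not given: they have to be found in the camera images.
- stand_base: fixed grey foot plate of the stand, 12 mm thick, T-shaped: 270 mm wide (y) under the slide rail in front, 180 mm behind; x from -102 to +190 mm. Origin on the work surface, at the x of the gauge lines and tweezer tips. x points from the robot's side to the clamp post, y is the direction the gauge slides, z up. Its place and yaw (up to about 0.2 rad) differ each time.
- gauge (a joint): position of the sliding gauge along the rail, m, 0 to 0.16, grows toward the stand's +y; starts near 0, stays where left, about 2 N friction. The lines lie at stand y = -0.10 + this value.
- gauge_lines (a point): midpoint of the two black lines on top of the gauge's white tongue, 53 mm above the work surface; moves with the gauge, axes as the stand's. The lines run along x, 36 mm long, 2 mm wide, 14 mm apart between centres (y = +7 and -7 mm from this point). The tongue is 60 mm wide and reaches in x from -97 to +21 mm of this point.
- gauge_grip (a point): centre of the top of the gauge's upright black grip, 90 mm above the work surface; the grip is 26 mm along the stand's x, 14 mm thick along y, free over 38 mm below this point; it stands 75 mm in front (-x) of the lines
- clamp_post: fixed aluminium post clamping the closed end of the tweezers, 50 x 56 mm, 71 mm tall; origin under it, on the foot plate, 12 mm above the work surface. Axes as the stand's. The centre line of the tweezers runs from it along -x; the tips lie 170 mm in front of the origin, midway at y = 0. Its sideways place on the foot plate (stand y within about 20 mm of 0) differs each time.
- tweezer_left: the +y arm of the tweezers with its finger post, steel strip 3 mm thick, 13 mm high; origin on its pivot at the clamp post, 150 mm behind the tip
- tweezer_right: the -y arm of the tweezers, likewise
- tip_left (a point): inner face of the +y tweezer tip, 63 mm above the work surface; open tips are 34 mm apart
- tip_right (a point): inner face of the -y tweezer tip; the tip gap is the distance between the two tip points
- close_left (a joint): closing angle of the +y tweezer arm about its vertical pivot 150 mm behind the tip, rad, 0 open (sprung) to 0.10; tip gap in mm = 34 - 150 x (left + right angle), so 0.0667 each at the 14 mm gap. Each arm springs independently.
- close_right (a joint): closing angle of the -y tweezer arm, likewise
- pad_left (a point): upright round finger post, 10 mm diameter, on the outside of the +y tweezer arm, from 53 to 87 mm above the work surface; this point is on its axis at 67 mm height, 45 mm behind the tip. Over both posts: 46 mm in y when open, shrinking 0.7 mm per mm of tip gap to 32 mm at the 14 mm gap, where the spring pushes about 5.5 N on each finger. Below it 40 mm free down to the foot plate.
- pad_right (a point): the same finger post on the -y tweezer arm
- forceps: bystander: loose flat steel forceps, 142 x 18 x 9 mm, lying on the stand's foot plate
- vial_clear: bystander: small upright capped vial, 22 mm diameter, 52 mm tall, on the stand's foot plate
- beaker: bystander: beaker, 69 mm diameter, 79 mm tall, on the worktop to the right of the stand

How it is judged (in metres and radians):
On the way, in this order (a step that is already met when the one before it is completed fails the run):
1. the gauge lines are centred beneath the open tweezer tips (y of gauge_lines in the frame of clamp_post between -0.0035 and 0.0035 m and distance between tip_left and tip_right above 0.028 m and velocity of joint gauge between -0.01 and 0.01 m/s), for 0.2 s.
2. the tweezers are held at the marked gap for three seconds (y of gauge_lines in the frame of clamp_post between -0.0035 and 0.0035 m and distance between tip_left and tip_right between 0.011 and 0.017 m and y of tip_left in the frame of gauge_lines between 0.003 and 0.011 m and y of tip_right in the frame of gauge_lines between -0.011 and -0.003 m and contact force between the fingers and tweezer_left above 1 N and contact force between the fingers and tweezer_right above 1 N), for 3 s.
At the end, for the whole second after the job is handed in: The midpoint of the gauge lines is within 3.5 mm (sideways) of the tweezers' centre line, the tip gap is 14 mm +- 3 mm, each tip is within 4 mm sideways of its line, and the robot's fingers press on both finger posts (over 1 N each), still squeezing (all of step 2); the arm keeps its last pose, push and grip.
It fails at once if the tips are pinched nearly shut (gap under 8 mm) (distance between tip_left and tip_right below 0.008 m).
It fails at once if a bystander is disturbed (moved over 15 mm) (distance of any of forceps, vial_clear, beaker from where it was at the start of the episode above 0.015 m).
It also fails if it takes over 48 s, if anything falls off the work surface, if the arm or the gripper's body presses on something with over 40 N, if the wrist force passes 120 N, or if a joint passes its speed limit or range.

ROBOT

A 6-joint arm with a two-finger parallel gripper is mounted at the origin on a cart in front of the work surface, level with it; the furniture and walls round the work are solid. World frame = base frame: x ahead of the robot, y to its left, z up, the work surface at z = 0. Lengths are in m, angles in degrees, forces in N, time in s.
With the tool pointing down it reaches from about 0.3 to 0.75 m from the base axis. Payload 8.5 kg.
Tool frame: the origin (TCP) lies on the centre line of the jaws, within the pads' length; the fingertips stand 11 mm ahead of it and the grasp point (between the pads) lies 8 mm behind it; z points along the fingers, y is the line along which they close (so a half turn about z gives the same grasp; the last joint's range is limited). The gripper opens to 85 mm and grips with 20 to 120 N. Pads are 22 mm wide; open, the fingers measure 114 mm over their backs; the gripper's body (76 mm by 85 mm) begins 54 mm behind the grasp point. The pads swing forward as they close: fully open they stand 13 mm farther back than shut.
Start: joints at [58.081, 21.807, 74.336, -0, 83.858, -12.336], TCP at [0.184, 0.518, 0.242] pointing down, gripper open.
Joint ranges: [-178.18, 178.18], [-50.72, 133.34], [12.68, 142.11], [-81.47, 261.47], [9.98, 163.14], [-165.26, 165.26]. Speed limits (degrees/s): [136.94, 136.94, 180, 180, 180, 180].

INTERFACE

Orientations are given as a 3x3 rotation matrix whose columns are the frame's x, y, z axes.
In Python, from rig import env, eyes, order gives the robot as it stands (env), with the cameras (eyes) and the job (order).
- The arm moves only by the shell command python3 nudge.py [FORCE], which reads ROWS from standard input. ROWS is a JSON list that holds a single list of rows (three levels of brackets), with 1 to 10 rows, each of 5 numbers: dx, dy, dz in m, then a turn about the tool's z in degrees, then the finger opening in m; each row shifts and turns the commanded pose from where the row before left it, along the tool's axes as they then stand; what a row does not reach is not made up. A row lasts 1/10 s, in which the tool goes at most 0.05 m and 8.59 degrees, less where a joint would pass 70% of its speed; a pose out of reach is approached as far as the arm can. The fingers move at their own pace and stop on an object; FORCE is the grip in N (left out, the last holds). Time passes only in rows, so rows that do not move let the fingers close. It prints the time, the measured TCP pose, the force, the opening and the grip force at its end. Input that does not fit is refused with a message, and nothing moves.
- env.observe(): the state, without advancing time (a new reading comes with each control period).
- eyes.get_image(name): name is "scene" or "top"; returns a dict with "pixels" (384x512x3 uint8, red, green, blue), "K" (3x3 intrinsics, pixels), "extrinsics" (4x4, takes a point from world to camera coordinates). Camera axes: x right, y down, z forward; pixel columns grow to the right and rows downward; lengths in m; the calibration is good to about 2 mm. A picture is of the moment at which its call begins. There is no depth.
- order.close_job(): hands the job in; it is judged then, once.
The state is a dict: "time_s": time; "q": joint angles; "qvel": joint speeds; "joint_efforts": joint torques, N m; "position": TCP position; "tool_rot": TCP orientation; "ft_force": force on the tool from outside, world axes, zero at the start; "wrist_torque": the same for the moment, N m; "grip_width": finger opening in m; "gripper_force": force on a finger pad.
Only numpy, scipy, OpenCV 4.12 (cv2) and the standard library are available. Lean on these libraries where they do the work, as an engineer would, in place of code of your own. Each camera call takes 0.05 s, during which the arm holds its last target. There are 200 camera calls.

## Working session

There is one attempt and no reset: what is moved stays moved. The work goes in short steps, Python scripts to look and compute and a shell command to move; the robot and the scene stay as the last step left them, time stands still between calls to the robot, and variables do not carry over. Pictures are saved under pics/ and viewed, at most 10 in all, crops included, and the job is handed in when it is done.

```bash
ls; mkdir -p pics
python3 - <<'E'
from rig import env, eyes, order
import cv2,numpy as np
for n in("top","scene"):
    d=eyes.get_image(n); cv2.imwrite(f"pics/{n}0.png",d["pixels"][:,:,::-1]); np.savez(f"{n}0.npz",**d)
    E=d["extrinsics"];print(n,d["K"].round(1).tolist(),E.round(3).tolist())
s=env.observe();print(s)
E
```

```text
nudge.py
pics
rig.py
top [[374.4, 0.0, 251.9], [0.0, 374.4, 192.4], [0.0, 0.0, 1.0]] [[-0.025, -0.999, -0.023, 0.222], [-0.982, 0.029, -0.185, 0.565], [0.186, 0.018, -0.982, 0.832], [0.0, 0.0, 0.0, 1.0]]
scene [[356.5, 0.0, 259.1], [0.0, 356.5, 190.4], [0.0, 0.0, 1.0]] [[0.8, 0.599, 0.021, -0.594], [0.308, -0.381, -0.872, -0.017], [-0.514, 0.704, -0.49, 1.056], [0.0, 0.0, 0.0, 1.0]]
{'time_s': 0.1, 'q': array([ 5.80818791e+01,  2.18370626e+01,  7.43798171e+01,  1.98112653e-03,
        8.38572990e+01, -1.23343946e+01]), 'qvel': array([ 0.12538628, -0.00159542, -0.15301041,  0.00173557, -0.06083779,
       -0.07304783]), 'joint_efforts': array([ 3.51480878e-03, -4.49218190e+01, -2.31658298e+01, -1.67213375e-04,
        3.69993140e-03, -2.21245742e-06]), 'position': array([0.18419919, 0.51797626, 0.24177763]), 'tool_rot': array([[-9.42151335e-01,  3.35187042e-01, -7.13677474e-04],
       [ 3.35187659e-01,  9.42150766e-01, -1.08073888e-03],
       [ 3.10142110e-04, -1.25743546e-03, -9.99999161e-01]]), 'ft_force': array([ 0.06066221, -0.51166371, -0.09483126]), 'wrist_torque': array([-0.02891681, -0.00031504, -0.01732858]), 'gripper_force': 0.0, 'grip_width': 0.0855336807757268}
```

View pics/top0.png

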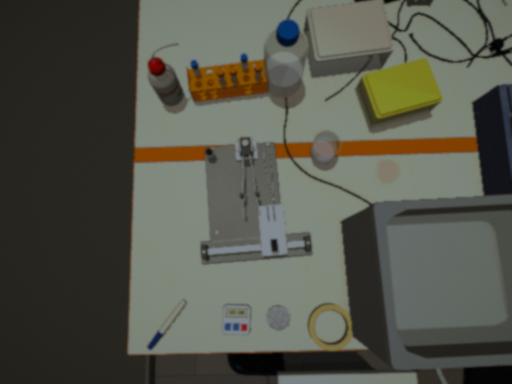

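View pics/scene0.png

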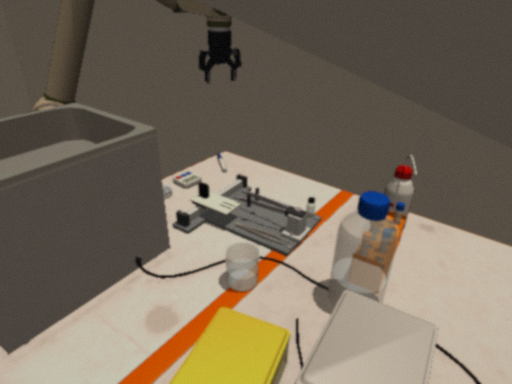

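The top view has the stand at columns 200-312 and rows 140-262. The grip is near (275,243), the clamp post near (246,148), the vial near (210,153) and the beaker at (325,148). I'll zoom in for detail.

Run:
```python
import cv2
a=cv2.imread("pics/top0.png")[132:268,195:320]
cv2.imwrite("pics/c1.png",cv2.convertScaleAbs(cv2.resize(a,None,fx=4.4,fy=4.4,interpolation=cv2.INTER_CUBIC),alpha=1.3))
```

```text
(no output)
```

View pics/c1.png

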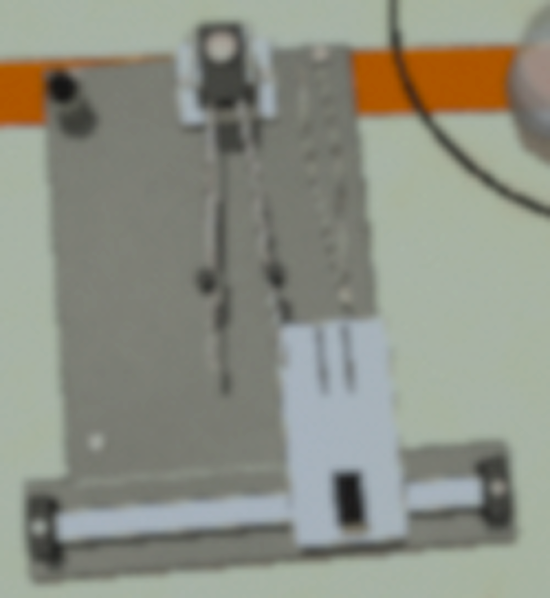

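The zoom shows these points in crop pixels (crop = 4.4 × (pixel − (195,132))):
- Gauge lines: (322,355) and (348,355)
- Grip: (350,490)
- Finger posts: (205,278) and (275,272)
- Left tip: (225,392)
- Forceps: along (330,150)
- Foot plate corners: about (48,72), (352,48), (30,582) and (517,540)

```bash
cat > h.py <<'E'
import cv2,numpy as np
def ray(d,uv,z):
    K,E=d["K"],d["extrinsics"];R,t=E[:3,:3],E[:3,3]
    c=-R.T@t; v=R.T@np.linalg.solve(K,[uv[0],uv[1],1.]); return c+v*(z-c[2])/v[2]
def crop(u,v): return ((u+.5)/4.4+195-.5,(v+.5)/4.4+132-.5)
def blobs(d,thr,box,amin=2):
    x0,y0,x1,y1=box; g=d["pixels"].astype(float).mean(2)[y0:y1,x0:x1]
    g=cv2.resize(g,None,fx=4,fy=4,interpolation=cv2.INTER_CUBIC)
    n,l,s,c=cv2.connectedComponentsWithStats((g<thr).astype(np.uint8))
    return [((c[i][0]+.5)/4-.5+x0,(c[i][1]+.5)/4-.5+y0,s[i][4]/16) for i in range(1,n) if s[i][4]/16>=amin]
E
python3 - <<'E'
from h import *
d=np.load("top0.npz")
P={"lineL":(322,355,.053),"lineR":(348,355,.053),"line_top":(335,325,.053),"line_bot":(337,393,.053),"grip":(350,485,.09),"postL":(205,278,.087),"postR":(275,272,.087),"tipL":(225,388,.069),
"tongue_lt":(283,325,.053),"tongue_rt":(380,318,.053),"tongue_lb":(298,546,.053),"tongue_rb":(407,538,.053),
"fl":(33,582,.012),"fr":(518,538,.012),"bl":(48,72,.012),"br":(352,46,.012),"clamp":(222,45,.083),"clamp2":(220,65,.083),"forcep":(330,150,.02),"forcepend":(345,300,.02),"beaker":(560,80,.04),"vial":(62,85,.052)}
W={k:ray(d,crop(u,v),z) for k,(u,v,z) in P.items()}
for k in W:print(k,(W[k][:2]*1000).round(1))
D=lambda a,b:print(a,b,np.linalg.norm(W[a]-W[b])*1000, np.degrees(np.arctan2(*(W[a]-W[b])[[1,0]])))
D("lineL","lineR");D("postL","postR");D("fl","fr");D("bl","br");D("grip","line_top");D("tongue_lt","tongue_lb");D("tongue_rt","tongue_rb")
D("tongue_lt","tongue_rt");D("bl","fl")
print("grip",blobs(d,60,(262,230,285,255)));print("posts",blobs(d,70,(235,186,265,202)));print("lines",blobs(d,130,(262,204,280,222)))
E
```

```text
lineL [522.5 170.5]
lineR [522.2 156.7]
line_top [538.6 163.1]
line_bot [502.  163.2]
grip [451.2 159.5]
postL [560.  230.7]
postR [562.1 194.3]
tipL [504.4 222.2]
tongue_lt [539.3 190.9]
tongue_rt [541.7 138.8]
tongue_lb [422.2 186.4]
tongue_rb [424.9 129.3]
fl [407.2 331.8]
fr [424.3  65.8]
bl [697.9 323.1]
br [707.9 146.3]
clamp [687.3 219.3]
clamp2 [676.2 220.6]
forcep [644.1 161.4]
forcepend [557.5 156. ]
beaker [675.1  32.5]
vial [677.4 309.5]
lineL lineR 13.885231446375126 88.40218554601897
postL postR 36.47629337002268 93.31764724338913
fl fr 266.55273437079137 93.66827878421508
bl br 177.03607694757295 93.24969312093495
grip line_top 94.94766125922773 -177.6411248560767
tongue_lt tongue_lb 117.21789526954731 2.219337307299174
tongue_rt tongue_rb 117.15379808737202 4.668575284085421
tongue_lt tongue_rt 52.16384790171747 92.55113509927669
bl fl 290.81408870668645 -1.725300721764295
grip [(np.float64(273.98027777777776), np.float64(245.12805555555556), np.float64(56.25))]
posts [(np.float64(242.8504716981132), np.float64(193.3377358490566), np.float64(33.125)), (np.float64(257.2019817073171), np.float64(194.09603658536585), np.float64(20.5)), (np.float64(245.68107476635515), np.float64(199.571261682243), np.float64(6.6875)), (np.float64(259.20652173913044), np.float64(200.80434782608697), np.float64(2.875))]
lines [(np.float64(270.40039942646456), np.float64(211.15726136829167), np.float64(152.5625))]
```

Sizes check out: line spacing is 13.9 mm, post spacing 36.5 mm (36 given) and tongue length 117 mm (118 given). Yaw is about +3.4°, and the gauge needs to move about +46.5 mm along the stand's y. First move is a turn, then across to above the grip.

```bash
echo '[[[0, 0, 0, -7.7, 0.05], [0, 0, 0, -7.7, 0.05], [0, 0, 0, -7.6, 0.05]]]' | python3 nudge.py 30; echo '[[[-0.024, -0.037, 0, 0, 0.05], [-0.024, -0.037, 0, 0, 0.05], [-0.024, -0.037, 0, 0, 0.05], [-0.024, -0.037, 0, 0, 0.05], [-0.024, -0.037, 0, 0, 0.05], [-0.024, -0.037, 0, 0, 0.05], [-0.024, -0.037, 0, 0, 0.05], [-0.024, -0.037, 0, 0, 0.05], [-0.024, -0.037, 0, 0, 0.05], [-0.024, -0.037, 0, 0, 0.05]]]' | python3 nudge.py; echo '[[[0, 0, 0, 0, 0.05]]]' | python3 nudge.py
python3 - <<'E'
from rig import env, eyes, order
s=env.observe();print(s["position"],s["tool_rot"].round(4).tolist(),s["grip_width"])
y=np.array([-.0593,.9982]) if 0 else None
import numpy as np
R=s["tool_rot"];print(R.T@(np.array([.449,.1594,.073])-s["position"]),np.degrees(np.arctan2(R[1,1],R[0,1])))
E
```

```text
time_s: 0.4
position: [0.1843, 0.518, 0.2419]
tool_rot: [[-0.998, -0.065, -0.001], [-0.065, 0.998, -0.001], [0.001, -0.001, -1.0]]
ft_force: [-0.0, 0.1, 0.1]
grip_width: 0.05
gripper_force: 0.0
time_s: 1.4
position: [0.4466, 0.1615, 0.2422]
tool_rot: [[-0.998, -0.059, -0.0], [-0.059, 0.998, 0.0], [0.0, 0.0, -1.0]]
ft_force: [0.1, 1.0, 0.8]
grip_width: 0.05
gripper_force: 0.0
time_s: 1.5
position: [0.4484, 0.1596, 0.2418]
tool_rot: [[-0.999, -0.054, -0.0], [-0.054, 0.999, -0.001], [0.0, -0.001, -1.0]]
ft_force: [-0.1, 0.1, 0.3]
grip_width: 0.05
gripper_force: 0.0
[0.44840756 0.15959202 0.24178465] [[-0.9985, -0.0544, -0.0001], [-0.0544, 0.9985, -0.0009], [0.0002, -0.0009, -1.0]] 0.049966848511747916
[-6.07662597e-04 -6.89106324e-05  1.68784688e-01] 93.11623966496957
```

```bash
echo '[[[0, 0, 0.04, 0, 0.05], [0, 0, 0.04, 0, 0.05], [0, 0, 0.04, 0, 0.05], [0, 0, 0.025, 0, 0.05], [0, 0, 0.023, 0, 0.05], [0, 0, 0, 0, 0.05]]]' | python3 nudge.py; echo '[[[0, 0, 0, 0, 0.01], [0, 0, 0, 0, 0.01], [0, 0, 0, 0, 0.01], [0, 0, 0, 0, 0.01], [0, 0, 0, 0, 0.01], [0, 0, 0, 0, 0.01]]]' | python3 nudge.py 30
python3 - <<'E'
from rig import env, eyes, order
import cv2,numpy as np
for n in("top","scene"):
    d=eyes.get_image(n); np.savez(f"{n}1.npz",**d); cv2.imwrite(f"pics/{n}1.png",d["pixels"][:,:,::-1])
E
```

```text
time_s: 2.1
position: [0.4442, 0.1633, 0.0721]
tool_rot: [[-0.998, -0.06, -0.006], [-0.06, 0.998, -0.001], [0.006, -0.0, -1.0]]
ft_force: [-0.6, 0.8, 0.4]
grip_width: 0.0499
gripper_force: 0.0
time_s: 2.7
position: [0.4465, 0.1632, 0.0756]
tool_rot: [[-0.998, -0.06, 0.002], [-0.06, 0.998, 0.0], [-0.002, 0.0, -1.0]]
ft_force: [-2.0, -1.2, 7.2]
grip_width: 0.0133
gripper_force: 33.6
```

```bash
echo '[[[0, 0.008, -0.002, 0, 0.01], [0, 0.01, 0, 0, 0.01], [0, 0.01, 0, 0, 0.01], [0, 0.01, 0, 0, 0.01], [0, 0.007, 0, 0, 0.01], [0, 0, 0, 0, 0.01], [0, 0, 0, 0, 0.01], [0, 0, 0, 0, 0.01]]]' | python3 nudge.py
python3 - <<'E'
from rig import env, eyes, order
import cv2,numpy as np
for n in("top","scene"):
    d=eyes.get_image(n); np.savez(f"{n}2.npz",**d); cv2.imwrite(f"pics/{n}2.png",d["pixels"][:,:,::-1])
a=cv2.imread("pics/top2.png")[180:260,205:305]
b=cv2.imread("pics/scene2.png")[165:265,165:325]
a=cv2.resize(a,(600,480),interpolation=cv2.INTER_CUBIC)
cv2.imwrite("pics/c2.png",a)
cv2.imwrite("pics/c2s.png",cv2.resize(b,(800,500),interpolation=cv2.INTER_CUBIC))
E
```

```text
time_s: 3.6
position: [0.4439, 0.2086, 0.0758]
tool_rot: [[-0.998, -0.059, 0.001], [-0.059, 0.998, 0.001], [-0.001, 0.001, -1.0]]
ft_force: [7.1, 2.3, -15.8]
grip_width: 0.0135
gripper_force: 32.5
```

View pics/c2.png

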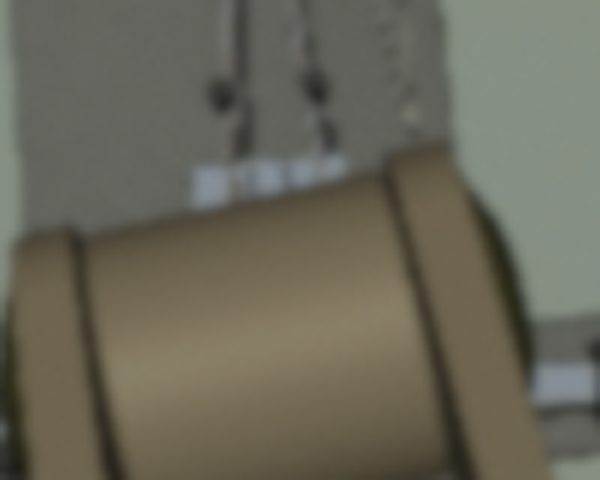

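View pics/c2s.png

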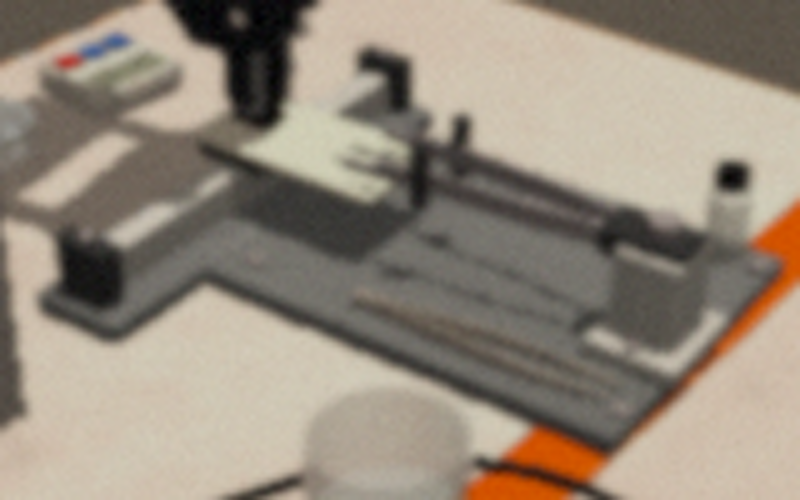

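The gauge has moved under the tips (top crop tongue columns 192-347, posts at columns 220 and 315). The arm hides the lines, so I'll release, lift and step aside to measure.

```bash
echo '[[[0, 0, 0, 0, 0.05], [0, 0, 0, 0, 0.05], [0, 0, 0, 0, 0.05], [0, 0, -0.03, 0, 0.05], [0, 0, -0.03, 0, 0.05], [0, 0, -0.03, 0, 0.05], [0, 0.03, -0.03, 0, 0.05], [0, 0.04, 0, 0, 0.05], [0, 0.04, 0, 0, 0.05], [0, 0.04, 0, 0, 0.05]]]' | python3 nudge.py;echo '[[[0, 0.04, 0, 0, 0.05], [0, 0.04, 0, 0, 0.05], [0, 0.04, 0, 0, 0.05], [0, 0, 0, 0, 0.05]]]' | python3 nudge.py
python3 - <<'E'
from rig import env, eyes, order
import cv2,numpy as np
for n in("top","scene"):
    d=eyes.get_image(n); np.savez(f"{n}3.npz",**d); cv2.imwrite(f"pics/{n}3.png",d["pixels"][:,:,::-1])
a=cv2.imread("pics/top3.png")[180:260,205:305]
b=cv2.imread("pics/scene3.png")[165:245,195:295]
o=np.hstack([cv2.resize(c,None,fx=f,fy=f,interpolation=cv2.INTER_CUBIC) for c,f in((a,4),(b,4))])
cv2.imwrite("pics/c3.png",cv2.resize(a,None,fx=7,fy=7,interpolation=cv2.INTER_CUBIC))
cv2.imwrite("pics/c3s.png",cv2.resize(b,None,fx=7,fy=7,interpolation=cv2.INTER_CUBIC))
E
```

```text
time_s: 4.7
position: [0.4339, 0.3593, 0.197]
tool_rot: [[-0.998, -0.059, 0.001], [-0.059, 0.998, 0.0], [-0.001, 0.0, -1.0]]
ft_force: [0.3, -1.3, -0.4]
grip_width: 0.0501
gripper_force: 0.0
time_s: 5.1
position: [0.4258, 0.4812, 0.1958]
tool_rot: [[-0.998, -0.064, -0.0], [-0.064, 0.998, 0.001], [0.0, 0.001, -1.0]]
ft_force: [0.3, -1.1, -0.4]
grip_width: 0.0499
gripper_force: 0.0
```

View pics/c3.png

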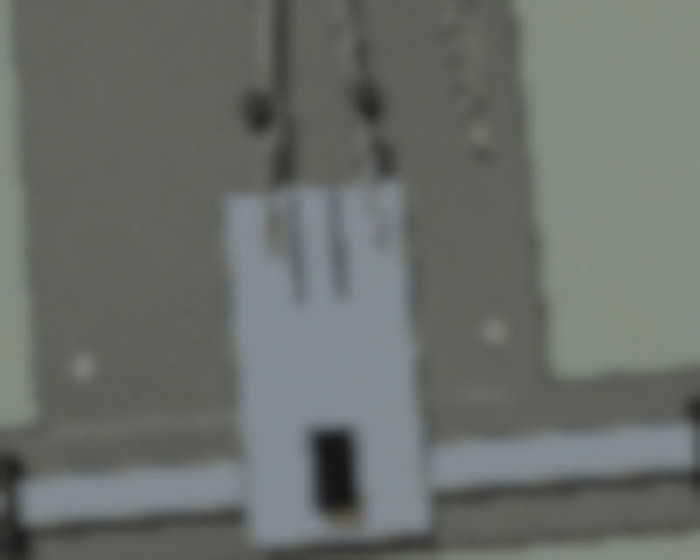

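Top crop (7× with origin (205,180)) with the arm clear. At row ~245 the lines are at columns ~296 and ~339. The bright tip strips end at (275,250) and (383,240), and the posts are at (259,108) and (367,102).

Run:
```python
from h import *
d=np.load("top3.npz")
E=d["extrinsics"];print("cam",-E[:3,:3].T@E[:3,3])
c=lambda u,v:((u+.5)/7-.5+205,(v+.5)/7-.5+180)
P={"lL":(296,245,.053),"lR":(339,245,.053),"lLb":(300,298,.053),"lRb":(344,294,.053),"tL":(275,245,.069),"tR":(383,240,.069),"pL":(259,108,.087),"pR":(367,102,.087),"tl":(227,194,.053),"tr":(403,184,.053),"bl":(254,543,.053),"br":(432,532,.053),"grip":(333,470,.09)}
W={k:ray(d,c(u,v),z) for k,(u,v,z) in P.items()}
th=np.radians(3.4);ex=np.array([np.cos(th),np.sin(th)]);ey=np.array([-ex[1],ex[0]])
o=(W["lL"]+W["lR"])[:2]/2
for k in W:
    q=W[k][:2];print(k,(q*1000).round(1),"rel",((q-o)@ex*1e3).round(1),((q-o)@ey*1e3).round(1))
# row profiles: rows through tips/lines, in full-res pixels
g=d["pixels"].astype(int).sum(2)//3
for r in(211,213,215,218,220): print(r,g[r,236:266].tolist())
print("posts");[print(r,g[r,236:266].tolist()) for r in(193,194,195,196)]
```

```text
cam [0.40581702 0.19076728 0.92766854]
lL [518.5 219.9] rel 0.6 7.2
lR [518.1 205.5] rel -0.6 -7.2
lLb [500.6 219. ] rel -17.3 7.3
lRb [501.6 204.2] rel -17.2 -7.5
tL [516.7 226.3] rel -0.9 13.7
tR [517.3 190.7] rel -2.3 -21.9
pL [559.5 229.9] rel 42.1 14.7
pR [560.4 194.6] rel 41.0 -20.6
tl [536.5 242.8] rel 19.9 29.0
tr [538.2 183.4] rel 18.1 -30.5
bl [420.2 236. ] rel -96.6 29.0
br [422.3 177.3] rel -98.0 -29.6
grip [441.7 208.6] rel -76.7 0.4
211 [100, 118, 133, 138, 138, 136, 128, 111, 103, 108, 108, 117, 131, 137, 137, 129, 115, 118, 132, 137, 137, 135, 129, 124, 126, 125, 109, 93, 91, 93]
213 [104, 120, 133, 138, 138, 136, 127, 111, 105, 109, 107, 111, 125, 136, 137, 129, 114, 114, 128, 137, 138, 136, 128, 119, 122, 124, 110, 94, 92, 92]
215 [103, 119, 132, 138, 138, 137, 130, 119, 112, 112, 107, 107, 122, 134, 136, 129, 112, 103, 118, 133, 138, 137, 132, 126, 128, 128, 115, 100, 93, 92]
218 [98, 109, 124, 135, 138, 138, 138, 138, 137, 133, 120, 107, 118, 132, 137, 133, 118, 105, 117, 131, 138, 138, 139, 138, 138, 135, 125, 105, 90, 90]
220 [94, 102, 120, 133, 138, 138, 139, 139, 138, 137, 127, 114, 119, 132, 137, 135, 123, 110, 117, 132, 138, 138, 139, 139, 138, 137, 128, 108, 91, 91]
posts
193 [95, 94, 92, 85, 75, 69, 71, 72, 70, 70, 79, 90, 94, 95, 94, 94, 92, 90, 81, 70, 58, 53, 58, 71, 83, 91, 93, 92, 93, 93]
194 [94, 94, 90, 79, 66, 58, 56, 63, 70, 74, 81, 91, 94, 94, 94, 93, 93, 90, 84, 70, 56, 48, 50, 65, 82, 90, 92, 93, 93, 92]
195 [95, 93, 89, 77, 61, 53, 50, 56, 68, 75, 81, 90, 94, 94, 93, 93, 93, 92, 87, 75, 58, 43, 44, 63, 81, 90, 93, 93, 92, 92]
196 [95, 94, 90, 79, 62, 48, 44, 52, 68, 73, 77, 87, 91, 93, 93, 93, 92, 92, 90, 84, 71, 52, 51, 67, 82, 90, 91, 93, 93, 93]
```

View pics/c3s.png

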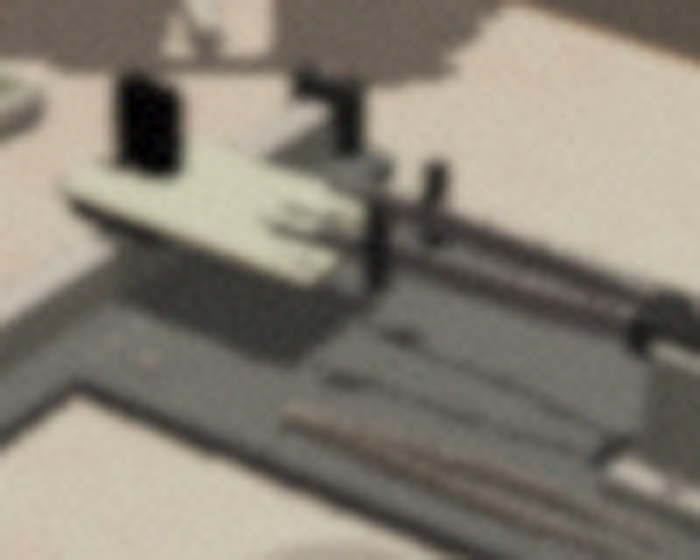

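The posts, tips and clamp all put the gauge too far toward +y, by 2.4 to 4.1 mm. I'll re-grip 3.2 mm back; closing the jaws will centre the gauge there.

```bash
echo '[[[0, -0.04, 0, 0, 0.05], [0, -0.04, 0, 0, 0.05], [0, -0.04, 0, 0, 0.05], [0, -0.04, 0, 0, 0.05], [0, -0.04, 0, 0, 0.05], [0, -0.04, 0, 0, 0.05], [0, -0.0332, 0, 0, 0.05], [0, 0, 0, 0, 0.05], [0, 0, 0.03, 0, 0.05], [0, 0, 0.03, 0, 0.05]]]' | python3 nudge.py;echo '[[[0, 0, 0.03, 0, 0.05], [0, 0, 0.029, 0, 0.05], [0, 0, 0, 0, 0.05], [0, 0, 0, 0, 0.01], [0, 0, 0, 0, 0.01], [0, 0, 0, 0, 0.01], [0, 0, 0, 0, 0.01], [0, 0, 0, 0, 0.01], [0, 0, 0, 0, 0.01], [0, 0, 0, 0, 0.01]]]' | python3 nudge.py
echo '[[[0, 0, 0, 0, 0.05], [0, 0, 0, 0, 0.05], [0, 0, 0, 0, 0.05], [0, 0, -0.03, 0, 0.05], [0, 0, -0.03, 0, 0.05], [0, 0, -0.03, 0, 0.05], [0, 0.03, -0.03, 0, 0.05], [0, 0.04, 0, 0, 0.05], [0, 0.04, 0, 0, 0.05], [0, 0.04, 0, 0, 0.05]]]' | python3 nudge.py;echo '[[[0, 0.04, 0, 0, 0.05], [0, 0.04, 0, 0, 0.05], [0, 0.04, 0, 0, 0.05], [0, 0, 0, 0, 0.05]]]' | python3 nudge.py
python3 - <<'E'
from rig import env, eyes, order
import cv2,numpy as np
g=0
for i in range(6):
    d=eyes.get_image("top"); g=g+d["pixels"].astype(float)/6
np.savez("top4.npz",**d); s=eyes.get_image("scene"); np.savez("scene4.npz",**s)
a=g[183:230,228:275,::-1]; a=cv2.resize(a,None,fx=12,fy=12,interpolation=cv2.INTER_CUBIC)
cv2.imwrite("pics/c4.png",np.clip(a*1.5,0,255).astype(np.uint8))
s=env.observe();print(s["position"],s["tool_rot"].round(4).tolist())
E
```

```text
time_s: 6.2
position: [0.4436, 0.2044, 0.1365]
tool_rot: [[-0.998, -0.058, 0.003], [-0.058, 0.998, 0.001], [-0.003, 0.0, -1.0]]
ft_force: [0.1, 0.5, -0.3]
grip_width: 0.0498
gripper_force: 0.0
time_s: 7.2
position: [0.4442, 0.2051, 0.079]
tool_rot: [[-0.998, -0.059, 0.003], [-0.059, 0.998, 0.001], [-0.003, 0.001, -1.0]]
ft_force: [-0.9, 0.6, 5.2]
grip_width: 0.0132
gripper_force: 33.0
time_s: 8.2
position: [0.4342, 0.356, 0.1976]
tool_rot: [[-0.998, -0.059, 0.0], [-0.059, 0.998, 0.0], [-0.0, 0.0, -1.0]]
ft_force: [0.4, -0.0, -0.5]
grip_width: 0.0502
gripper_force: 0.0
time_s: 8.6
position: [0.4261, 0.478, 0.1964]
tool_rot: [[-0.998, -0.064, -0.001], [-0.064, 0.998, 0.001], [0.001, 0.001, -1.0]]
ft_force: [0.2, -0.2, -0.5]
grip_width: 0.0499
gripper_force: 0.0
[0.42773903 0.47348712 0.19759947] [[-0.9983, -0.0583, 0.0001], [-0.0583, 0.9983, -0.0], [-0.0001, -0.0, -1.0]]
```

View pics/c4.png

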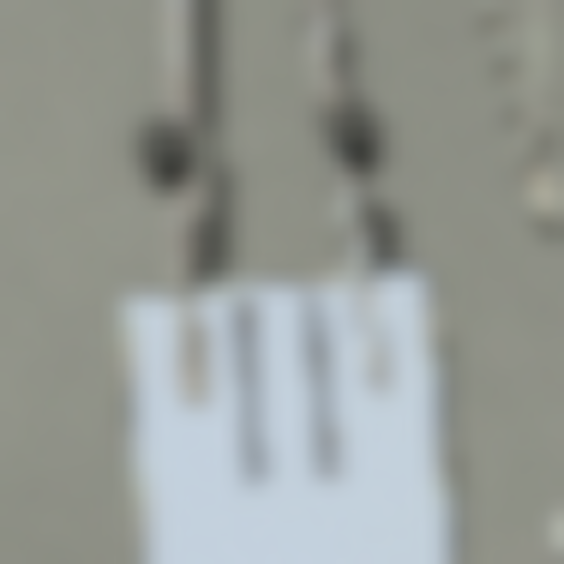

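The lines now sit centred between the tips. In the 12× crop at row 390 the tips are at columns 196 and 379 (mid 287.5) and the lines at 250 and 322 (mid 286). Posts are at (165,152) and (357,140). Next: move above the posts.

```bash
echo '[[[-0.0149, -0.0336, 0, 0, 0.07], [-0.0149, -0.0336, 0, 0, 0.07], [-0.0149, -0.0336, 0, 0, 0.07], [-0.0149, -0.0336, 0, 0, 0.07], [-0.0149, -0.0336, 0, 0, 0.07], [-0.0149, -0.0336, 0, 0, 0.07], [-0.0149, -0.0336, 0, 0, 0.07], [-0.0149, -0.0336, 0, 0, 0.07], [0, 0, 0, 0, 0.07], [0, 0, 0, 0, 0.07]]]' | python3 nudge.py 20
python3 - <<'E'
from rig import env, eyes, order
from h import *
P=[]
for i in range(4): eyes.get_image("scene"); s=env.observe(); P.append(s["position"])
print(np.array(P).round(4).tolist()); p=np.mean(P,0)
d=np.load("top4.npz"); c=lambda u,v:((u+.5)/12-.5+228,(v+.5)/12-.5+183)
L=ray(d,c(165,152),.083);R=ray(d,c(357,140),.083);print(L,R,np.linalg.norm(L-R),(L+R)/2)
print("tool move",s["tool_rot"].T@(np.array([.562,.2122,.066])-p),s["tool_rot"].round(3).tolist())
E
```

```text
time_s: 9.95
position: [0.5624, 0.2123, 0.1974]
tool_rot: [[-0.998, -0.057, -0.0], [-0.057, 0.998, 0.0], [0.0, 0.0, -1.0]]
ft_force: [-1.0, -0.6, -0.4]
grip_width: 0.0695
gripper_force: 0.0
[[0.5621, 0.2132, 0.1975], [0.5619, 0.2137, 0.1975], [0.5618, 0.214, 0.1975], [0.5618, 0.2141, 0.1975]]
[0.55972147 0.23070831 0.083     ] [0.56098836 0.19394258 0.083     ] 0.03678755271941868 [0.56035491 0.21232544 0.083     ]
tool move [ 1.34489243e-05 -1.55550732e-03  1.31494821e-01] [[-0.998, -0.061, 0.0], [-0.061, 0.998, 0.0], [-0.0, 0.0, -1.0]]
```

```bash
echo '[[[0, -0.0018, 0.02, 0, 0.07], [0, 0, 0.03, 0, 0.07], [0, 0, 0.03, 0, 0.07], [0, 0, 0.03, 0, 0.07], [0, 0, 0.02, 0, 0.07], [0, 0, 0, 0, 0.07], [0, 0, 0, 0, 0.07], [0, 0, 0, 0, 0.07]]]' | python3 nudge.py; echo '[[[0, 0, 0, 0, 0.05], [0, 0, 0, 0, 0.05], [0, 0, 0, 0, 0.046], [0, 0, 0, 0, 0.043], [0, 0, 0, 0, 0.04], [0, 0, 0, 0, 0.04], [0, 0, 0, 0, 0.04]]]' | python3 nudge.py
```

```text
time_s: 10.95
position: [0.5631, 0.2118, 0.0688]
tool_rot: [[-0.998, -0.06, 0.003], [-0.06, 0.998, 0.0], [-0.003, 0.0, -1.0]]
ft_force: [0.0, -0.3, 0.2]
grip_width: 0.0702
gripper_force: 0.0
time_s: 11.65
position: [0.5627, 0.2114, 0.0676]
tool_rot: [[-0.998, -0.06, 0.001], [-0.06, 0.998, 0.0], [-0.001, 0.0, -1.0]]
ft_force: [-0.9, 1.2, 5.3]
grip_width: 0.04
gripper_force: 3.3
```

```bash
echo '[[[0, 0.0005, 0, 0, 0.038], [0, 0, 0, 0, 0.036], [0, 0, 0, 0, 0.034], [0, 0, 0, 0, 0.033], [0, 0, 0, 0, 0.032], [0, 0, 0, 0, 0.032], [0, 0, 0, 0, 0.032], [0, 0, 0, 0, 0.032]]]' | python3 nudge.py
python3 - <<'E'
from rig import env, eyes, order
import cv2,numpy as np
F=[];g=0
for i in range(6):
    d=eyes.get_image("top");g=g+d["pixels"].astype(float)/6;s=env.observe();F.append([*s["ft_force"],s["grip_width"],s["gripper_force"],*s["position"]])
sc=eyes.get_image("scene")["pixels"].astype(float)
print(np.array(F).round(4).tolist())
a=cv2.resize(g[175:235,220:280,::-1],(400,400),interpolation=cv2.INTER_CUBIC)
b=cv2.resize(sc[175:235,210:270,::-1],(400,400),interpolation=cv2.INTER_CUBIC)
cv2.imwrite("pics/c5.png",np.clip(np.hstack([a,b])*1.3,0,255).astype(np.uint8))
E
```

```text
time_s: 12.45
position: [0.5624, 0.2118, 0.0677]
tool_rot: [[-0.998, -0.06, 0.0], [-0.06, 0.998, -0.0], [-0.0, -0.0, -1.0]]
ft_force: [-1.8, 1.0, 7.9]
grip_width: 0.0322
gripper_force: 5.5
[[-1.8415, -0.1464, 7.2802, 0.0319, 5.5009, 0.5624, 0.2118, 0.0677], [-2.4115, 0.0659, 8.3168, 0.0322, 5.5008, 0.5624, 0.2118, 0.0677], [-2.764, 0.3797, 8.0784, 0.032, 5.5009, 0.5624, 0.2118, 0.0677], [-2.3707, 0.7251, 7.1979, 0.0319, 5.501, 0.5624, 0.2118, 0.0677], [-2.0047, -0.3503, 6.9443, 0.0317, 5.5009, 0.5624, 0.2118, 0.0677], [-2.1004, 0.4624, 6.8584, 0.0322, 5.5009, 0.5624, 0.2118, 0.0677]]
```

View pics/c5.png

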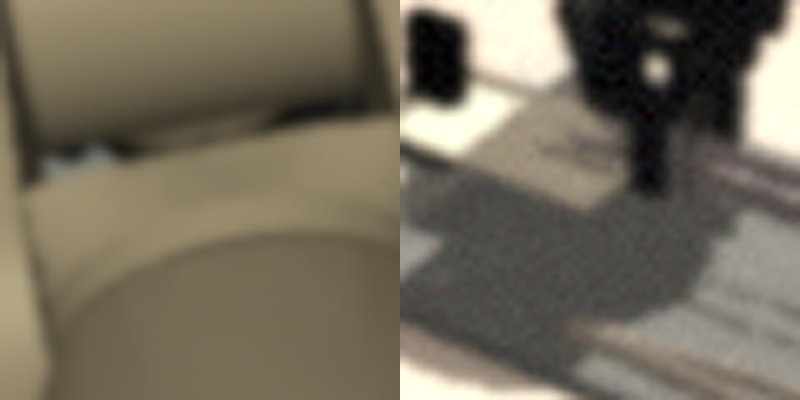

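The grip force is 5.50 N at a 32 mm opening, which matches the 14 mm gap, and the sideways force is about 0.2 N, so the squeeze is centred. In the scene view the fingers are on the posts and the tips lie over the lines near (585,148). Now I'll hold and hand in.

```bash
H='' ; echo '[[[0, 0, 0, 0, 0.032], [0, 0, 0, 0, 0.032], [0, 0, 0, 0, 0.032], [0, 0, 0, 0, 0.032], [0, 0, 0, 0, 0.032], [0, 0, 0, 0, 0.032], [0, 0, 0, 0, 0.032], [0, 0, 0, 0, 0.032], [0, 0, 0, 0, 0.032], [0, 0, 0, 0, 0.032]]]' | python3 nudge.py >/dev/null
echo '[[[0, 0, 0, 0, 0.032], [0, 0, 0, 0, 0.032], [0, 0, 0, 0, 0.032], [0, 0, 0, 0, 0.032], [0, 0, 0, 0, 0.032], [0, 0, 0, 0, 0.032], [0, 0, 0, 0, 0.032], [0, 0, 0, 0, 0.032], [0, 0, 0, 0, 0.032], [0, 0, 0, 0, 0.032]]]' | python3 nudge.py >/dev/null
echo '[[[0, 0, 0, 0, 0.032], [0, 0, 0, 0, 0.032], [0, 0, 0, 0, 0.032], [0, 0, 0, 0, 0.032], [0, 0, 0, 0, 0.032], [0, 0, 0, 0, 0.032], [0, 0, 0, 0, 0.032], [0, 0, 0, 0, 0.032], [0, 0, 0, 0, 0.032], [0, 0, 0, 0, 0.032]]]' | python3 nudge.py >/dev/null
echo '[[[0, 0, 0, 0, 0.032], [0, 0, 0, 0, 0.032], [0, 0, 0, 0, 0.032], [0, 0, 0, 0, 0.032], [0, 0, 0, 0, 0.032], [0, 0, 0, 0, 0.032]]]' | python3 nudge.py
python3 -c "
from rig import env, eyes, order
print(order.close_job())"
```

```text
time_s: 16.4
position: [0.5624, 0.2118, 0.0677]
tool_rot: [[-0.998, -0.06, 0.0], [-0.06, 0.998, -0.0], [-0.0, -0.0, -1.0]]
ft_force: [-2.8, 0.5, 8.2]
grip_width: 0.0318
gripper_force: 5.5
the job is handed in; nothing more can be done
None
```

I handed the job in at 16.4 s with the gauge centred under the tweezer tips and the squeeze still held after more than 3 s (32 mm over the posts, 5.5 N grip, so about a 14 mm tip gap); no verdict came back, the arm blocked a final check of the tips over the lines, and I didn't re-measure the forceps, vial and beaker.

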